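# Lids back on the pots

## Robot

A 7-joint arm with a two-finger parallel gripper is mounted at the origin on a cart in front of the work surface, level with it; the furniture and walls round the work are solid. World frame = base frame: x ahead of the robot, y to its left, z up, the work surface at z = 0. Lengths are in m, angles in rad, forces in N, time in s.
With the tool pointing down it reaches from about 0.4 to 0.9 m from the base axis. Payload 5.5 kg.
Tool frame: the origin (TCP) lies midway between the tips of the shut fingers; the grasp point (between the pads) lies 19 mm behind it (r.grip_point_offset is the distance from the TCP to the grasp point, in m); z points along the fingers, y is the line along which they close (so a half turn about z gives the same grasp; the last joint's range is limited). The gripper opens to 85 mm and grips with 20 to 120 N. Pads are 22 mm wide; open, the fingers measure 114 mm over their backs; the gripper's body (76 mm by 85 mm) begins 54 mm behind the grasp point. The pads swing forward as they close: fully open they stand 13 mm farther back than shut.
Start: joints at [-0.909, 0.501, -0.427, 1.55, 0.221, 1.138, -0.21], TCP at [0.252, 0.599, 0.231] pointing down, gripper open.
Joint ranges: [-2.88, 2.88], [-0.31, 2.03], [-1.54, 1.56], [0.2, 2.42], [-1.41, 4.55], [0.19, 2.02], [-2.57, 2.57]. Speed limits (rad/s): [2.57, 2.57, 3.14, 3.14, 3.14, 3.14, 3.14].

## Interface

Orientations are given as a rotation vector (axis times angle).
In Python, from bench import r gives the robot as it stands. The module is installed in compiled form; this text tells all that it offers.
- The arm moves only by the tool servo_tool, never from a script. Its argument "motion" is one flat list of numbers, 7 for each row, row after row: the finger opening in m, from 0 to 0.0854, then the shift along the tool's x, y, z in m, then the turn, a rotation vector about the tool's x, y, z in rad. A call has exactly 5 rows; each row shifts and turns the commanded pose from where the row before left it, along the tool's axes as they then stand; what a row does not reach is not made up. A row lasts 1/12 s, in which the tool goes at most 41.7 mm and 7.16 degrees, less where a joint would pass 70% of its speed; a pose out of reach is approached as far as the arm can. A call is refused whole if a number of a shift passes 0.0417 or a number of a turn 0.125, either way. A call with a gripper value outside its range is refused whole. The fingers move at their own pace and stop on an object; the grip force is fixed at half the most. Time passes only in rows, so rows that do not move let the fingers close, or fill a call up. It gives the time, the measured TCP pose, the force, the opening and the grip force at its end, in the units of the state.
- r.read_state(): the state, without advancing time (a new reading comes with each control period).
- r.snapshot(name): name is "scene" or "side" or "wrist"; returns a dict with "image" (480x640x3 uint8, red, green, blue), "z_map" (480x640 float32, m along the optical axis (not along the pixel's ray), 0 where there is no reading), "fovy" (degrees; the focal length in pixels is half the picture's height over the tangent of half this angle, whatever the lens; pixels are square), "cx", "cy" (the principal point, pixels), "R" (3x3) and "t" (3): a world point X has camera coordinates R X + t. Camera axes: x right, y down, z forward; pixel columns grow to the right and rows downward; lengths in m; the calibration is good to about 2 mm. A picture is of the moment at which its call begins.
- r.hand_in(): hands the job in; it is judged then, once.
Trained networks look in a picture, given as the dict that the camera call returned (one of the last four; its "shot" number tells which), for a name from the list of things; names that differ only in an ending like _2 or _b are one class to them, and where a whole thing is asked for, a point or a joint stands for the part that bears it (a point fixed in the world has none). Each returns a list of dicts, best first, with "confidence" (0 to 1); they miss things now and then, are a little off and sometimes report something else, mostly with a low value. They report only what shows in the picture. A call takes as long as a camera call.
- r.silhouettes(picture, query): "mask" (480x640 bool, what is visible of it).
- r.place_of(picture, query): "at" ([x, y, z] in m, in world coordinates, good to about 4 mm: a listed point, or the origin of a listed thing).
The state is a dict: "time": time; "q": joint angles; "joint_velocities": joint speeds; "joint_efforts": joint torques, N m; "tcp_pos": TCP position; "tool_rot": TCP orientation; "ft_force": force on the tool from outside, world axes, zero at the start; "ft_torque": the same for the moment, N m; "opening": opening from 0.0 (shut) to 1.0 (fully open); "grasp_force": force on a finger pad.
Only numpy, scipy, OpenCV 4.12 (cv2) and the standard library are available. Lean on these libraries where they do the work, as an engineer would, in place of code of your own. Each camera call takes 0.05 s, during which the arm holds its last target. There are 200 camera calls.

## Task

The four washed lids are stacked by the open pots: take the stack apart from the top, one lid at a time, smallest first (green, blue, yellow, then red), and lay each lid flat and centred on the pot of its own colour before you take the next. Set the lids down rather than dropping them, and leave the pots standing where they are.

Things in the scene. Friction and masses are not known exactly. Their poses are not given: they have to be found in the camera images.
- lid_red_center (a point): centre (half-way up) of the loose red pot lid: a flat solid round disc, 68 mm in diameter and 18 mm thick, plain flat underside and top, about 68 g; biggest, at the bottom of the stack at the start. z axis up, along the disc's axis; the yaw means nothing
- lid_yellow_center (a point): centre (half-way up) of the loose yellow pot lid: a flat solid round disc, 57 mm in diameter and 18 mm thick, plain flat underside and top, about 57 g; second from the bottom at the start. z axis up, along the disc's axis; the yaw means nothing
- lid_blue_center (a point): centre (half-way up) of the loose blue pot lid: a flat solid round disc, 46 mm in diameter and 18 mm thick, plain flat underside and top, about 46 g; third from the bottom at the start. z axis up, along the disc's axis; the yaw means nothing
- lid_green_center (a point): centre (half-way up) of the loose green pot lid: a flat solid round disc, 35 mm in diameter and 18 mm thick, plain flat underside and top, about 35 g; smallest, on top of the stack at the start. z axis up, along the disc's axis; the yaw means nothing
- pot_red_mouth (a point): centre of the open mouth, level with the rim, of the red pot: a loose, heavy (about 0.6 kg) round glazed pot, 60 mm high, standing upright on the table, widest 72 mm low down; its flat rim measures 56 mm outside and 48 mm inside, so the red lid covers it and overhangs it all round. z axis up
- pot_yellow_mouth (a point): centre of the open mouth, level with the rim, of the yellow pot: a loose, heavy (about 0.6 kg) round glazed pot, 58 mm high, standing upright on the table, widest 66 mm low down; its flat rim measures 45 mm outside and 37 mm inside, so the yellow lid covers it and overhangs it all round. z axis up
- pot_blue_mouth (a point): centre of the open mouth, level with the rim, of the blue pot: a loose, heavy (about 0.6 kg) round glazed pot, 56 mm high, standing upright on the table, widest 60 mm low down; its flat rim measures 35 mm outside and 27 mm inside, so the blue lid covers it and overhangs it all round. z axis up
- pot_green_mouth (a point): centre of the open mouth, level with the rim, of the green pot: a loose, heavy (about 0.6 kg) round glazed pot, 54 mm high, standing upright on the table, widest 56 mm low down; its flat rim measures 25 mm outside and 17 mm inside, so the green lid covers it and overhangs it all round. z axis up

How it is judged:
On the way, in this order (a step that is already met when the one before it is completed fails the run):
1. the green lid lies on the green pot, let go (horizontal distance between lid_green_center and pot_green_mouth below 0.009 m and z of lid_green_center in the frame of pot_green_mouth between 0.006 and 0.012 m and angle between lid_green_center's own z axis and vertical below 0.08 rad and contact force between the fingers and lid_green below 0.2 N and linear speed of lid_green below 0.03 m/s), for 0.2 s.
2. the blue lid lies on the blue pot, let go (horizontal distance between lid_blue_center and pot_blue_mouth below 0.009 m and z of lid_blue_center in the frame of pot_blue_mouth between 0.006 and 0.012 m and angle between lid_blue_center's own z axis and vertical below 0.08 rad and contact force between the fingers and lid_blue below 0.2 N and linear speed of lid_blue below 0.03 m/s), for 0.2 s.
3. the yellow lid lies on the yellow pot, let go (horizontal distance between lid_yellow_center and pot_yellow_mouth below 0.009 m and z of lid_yellow_center in the frame of pot_yellow_mouth between 0.006 and 0.012 m and angle between lid_yellow_center's own z axis and vertical below 0.08 rad and contact force between the fingers and lid_yellow below 0.2 N and linear speed of lid_yellow below 0.03 m/s), for 0.2 s.
4. the red lid lies on the red pot, let go (horizontal distance between lid_red_center and pot_red_mouth below 0.009 m and z of lid_red_center in the frame of pot_red_mouth between 0.006 and 0.012 m and angle between lid_red_center's own z axis and vertical below 0.08 rad and contact force between the fingers and lid_red below 0.2 N and linear speed of lid_red below 0.03 m/s), for 0.2 s.
At the end, for the whole second after the job is handed in: Each lid lies flat (within 0.08 rad) on the rim of the pot of its own colour, its underside within 3 mm of the rim's height and its centre within 9 mm of the mouth's centre, at rest and released; all pots stand upright (all of step 1 and all of step 2 and all of step 3 and all of step 4 and angle between each of pot_red_mouth, pot_yellow_mouth, pot_blue_mouth, pot_green_mouth's own z axis and vertical below 0.08 rad); the robot touches nothing.
It fails at once if a pot is tipped (over 0.3 rad) or pushed more than 30 mm from its place ((angle between pot_red_mouth's own z axis and vertical above 0.3 rad or distance of pot_red_mouth from where it was at the start of the episode above 0.03 m) or (angle between pot_yellow_mouth's own z axis and vertical above 0.3 rad or distance of pot_yellow_mouth from where it was at the start of the episode above 0.03 m) or (angle between pot_blue_mouth's own z axis and vertical above 0.3 rad or distance of pot_blue_mouth from where it was at the start of the episode above 0.03 m) or (angle between pot_green_mouth's own z axis and vertical above 0.3 rad or distance of pot_green_mouth from where it was at the start of the episode above 0.03 m)).
It fails at once if a lid is dropped (moving faster than 0.7 m/s, free of the fingers) ((linear speed of lid_red above 0.7 m/s and contact force between the fingers and lid_red below 0.01 N) or (linear speed of lid_yellow above 0.7 m/s and contact force between the fingers and lid_yellow below 0.01 N) or (linear speed of lid_blue above 0.7 m/s and contact force between the fingers and lid_blue below 0.01 N) or (linear speed of lid_green above 0.7 m/s and contact force between the fingers and lid_green below 0.01 N)).
It also fails if it takes over 117 s, if anything falls off the work surface, if the arm or the gripper's body presses on something with over 40 N, if the wrist force passes 120 N, or if a joint passes its speed limit or range.

## Working session

There is one attempt and no reset: what is moved stays moved. The work goes in short steps, Python scripts to look and compute and a tool call to move; the robot and the scene stay as the last step left them, time stands still between calls to the robot, and variables do not carry over. Pictures are saved under pics/ and viewed, at most 14 in all, crops included, and the job is handed in when it is done.

Besides the shell and the picture viewer there is one more tool, called after "Emit:" as a command line: name --argument value ..., lists and objects as JSON in quotes. servo_tool: Moves the arm, as the interface text tells. Its arguments: {"type":"object","properties":{"motion":{"type":"array","items":{"type":"number"}}},"required":["motion"]}

```bash
mkdir -p pics; cat > h.py <<'E'
import numpy as np, cv2
from bench import r
from scipy.spatial.transform import Rotation as Ro
def cloud(s,m):
    f=240/np.tan(np.radians(s["fovy"])/2); v,u=np.nonzero(m&(s["z_map"]>0)); z=s["z_map"][v,u]
    c=np.c_[(u-s["cx"])*z/f,(v-s["cy"])*z/f,z]
    return (c-s["t"])@s["R"]
def save(s,n): cv2.imwrite("pics/"+n+".png",s["image"][:,:,::-1])
C=["green","blue","yellow","red"]
def top(s,q):
    o=r.silhouettes(s,q)
    if not o: return None
    p=cloud(s,o[0]["mask"])
    zt=np.percentile(p[:,2],95) if len(p) else 0
    t=p[abs(p[:,2]-zt)<.004]
    if len(t)<10: return None
    (c,rad)=cv2.minEnclosingCircle(t[:,:2].astype(np.float32))
    return np.round([*c,zt,rad*2,o[0]["confidence"]],4)
E
python3 - <<'E'
from h import *
st=r.read_state(); print(st["time"],st["tcp_pos"],Ro.from_rotvec(st["tool_rot"]).as_matrix().round(3),st["opening"], r.grip_point_offset)
for n in ["scene","side","wrist"]:
    s=r.snapshot(n); save(s,n+"0"); print(n, (-s["R"].T@s["t"]).round(3))
    for c in C:
        for q in [f"lid_{c}_center",f"pot_{c}_mouth"]:
            p=r.place_of(s,q); print(q,[(np.round(x["at"],3),round(x["confidence"],2)) for x in p[:2]],top(s,q))
E
```

```text
0.0 [0.25216794 0.59831974 0.23028108] [[-0.922  0.388 -0.001]
 [ 0.388  0.922 -0.002]
 [ 0.    -0.002 -1.   ]] 1.003074600373327 0.0187
scene [-0.045 -0.64   0.507]
lid_green_center [(array([ 0.453, -0.006,  0.066]), 0.86)] [ 0.4483 -0.0068  0.0729  0.0363  0.85  ]
pot_green_mouth [(array([ 0.451, -0.206,  0.051]), 0.91)] [ 0.4454 -0.2054  0.0528  0.0266  0.81  ]
lid_blue_center [(array([0.448, 0.001, 0.046]), 0.62)] [ 0.4452 -0.007   0.0546  0.044   0.66  ]
pot_blue_mouth [(array([ 0.613, -0.091,  0.055]), 0.71)] [ 0.6146 -0.0961  0.0548  0.0382  0.65  ]
lid_yellow_center [(array([ 0.448, -0.006,  0.028]), 0.95)] [ 0.4454 -0.0052  0.0366  0.0564  0.66  ]
pot_yellow_mouth [(array([0.428, 0.247, 0.058]), 0.84), (array([ 0.452, -0.003,  0.061]), 0.67)] None
lid_red_center [(array([ 0.448, -0.004,  0.009]), 0.7)] [ 0.4452 -0.005   0.0186  0.066   0.96  ]
pot_red_mouth [(array([0.637, 0.096, 0.059]), 0.78), (array([0.429, 0.251, 0.058]), 0.2)] [0.6339 0.0954 0.0592 0.0576 0.89  ]
side [0.434 0.785 0.435]
lid_green_center [(array([ 0.449, -0.002,  0.064]), 0.74)] [ 0.4495 -0.0028  0.0732
[... 218 characters left out ...]
lue_mouth [(array([ 0.616, -0.096,  0.057]), 0.71), (array([0.632, 0.097, 0.06 ]), 0.37)] None
lid_yellow_center [(array([ 0.447, -0.001,  0.032]), 0.54)] [0.4474 0.0032 0.0366 0.0539 0.74  ]
pot_yellow_mouth [(array([0.434, 0.249, 0.055]), 0.73)] [0.4328 0.2495 0.0582 0.0462 0.95  ]
lid_red_center [(array([ 0.445, -0.002,  0.009]), 0.77), (array([ 0.447, -0.204,  0.053]), 0.27)] [ 0.4478 -0.2023  0.0514  0.0267  0.37  ]
pot_red_mouth [(array([0.636, 0.096, 0.058]), 0.69)] None
wrist [0.188 0.626 0.375]
lid_green_center [] None
pot_green_mouth [] None
lid_blue_center [] None
pot_blue_mouth [] None
lid_yellow_center [] None
pot_yellow_mouth [] None
lid_red_center [] None
pot_red_mouth [] None
```

View scene.

View pics/scene0.png

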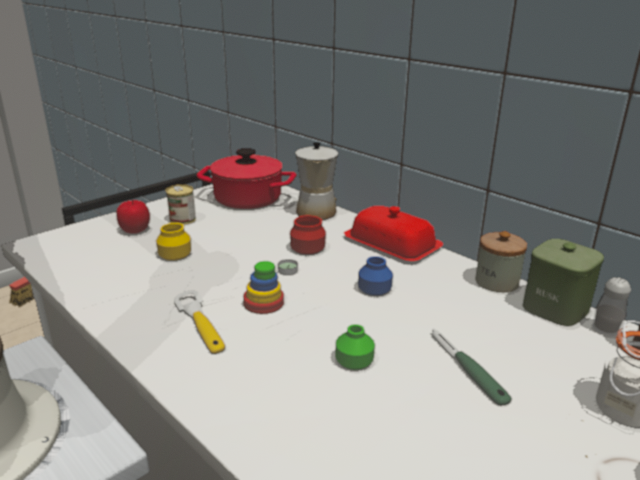

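View pics/side0.png

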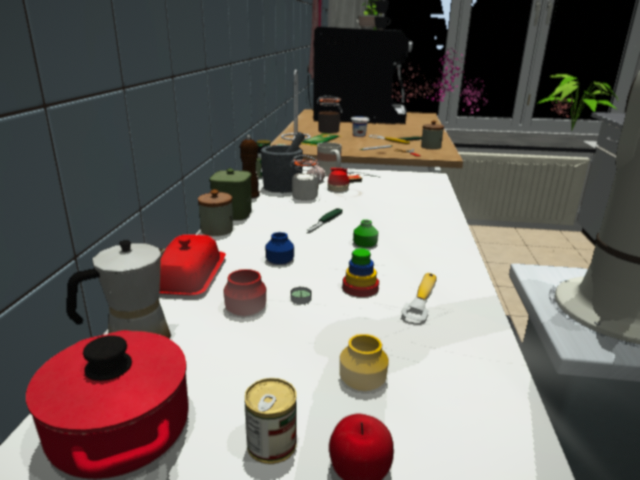

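Emit:
servo_tool --motion '[0.085,-0.01,-0.02,0,0,0,-0.1,0.085,-0.01,-0.02,0,0,0,-0.1,0.085,-0.01,-0.02,0,0,0,-0.1,0.085,-0.01,-0.02,0,0,0,-0.1,0.085,-0.01,-0.03,0,0,0,0]'

```text
time: 2.97
tcp_pos: [0.2806, 0.4827, 0.2314]
tool_rot: [0.014, -3.141, -0.003]
ft_force: [1.8, -0.6, 0.0]
opening: 0.995
grasp_force: 0.0
```

Emit:
servo_tool --motion '[0.085,-0.01,-0.035,0,0,0,0,0.085,-0.01,-0.035,0,0,0,0,0.085,-0.01,-0.035,0,0,0,0,0.085,-0.01,-0.035,0,0,0,0,0.085,-0.01,-0.035,0,0,0,0]'

```text
time: 3.38
tcp_pos: [0.3318, 0.3056, 0.2315]
tool_rot: [-0.002, 3.141, 0.001]
ft_force: [0.7, -0.0, -0.4]
opening: 0.997
grasp_force: 0.0
```

Emit:
servo_tool --motion '[0.085,-0.01,-0.035,0,0,0,0,0.085,-0.01,-0.035,0,0,0,0,0.085,-0.01,-0.035,0,0,0,0,0.085,-0.01,-0.035,0,0,0,0,0.085,-0.01,-0.035,0,0,0,0]'

```text
time: 3.8
tcp_pos: [0.3821, 0.1307, 0.2318]
tool_rot: [-0.002, 3.14, 0.001]
ft_force: [1.0, 0.6, 0.3]
opening: 0.998
grasp_force: 0.0
```

Emit:
servo_tool --motion '[0.085,-0.016,-0.033,0.01,0,0,0,0.085,-0.016,-0.033,0.01,0,0,0,0.085,-0.016,-0.034,0.01,0,0,0,0.085,-0.015,-0.034,0.01,0,0,0,0.085,0,0,0,0,0,0]'

```text
time: 4.22
tcp_pos: [0.4463, -0.0089, 0.1901]
tool_rot: [-0.012, -3.141, 0.004]
ft_force: [0.2, 0.6, -0.0]
opening: 0.992
grasp_force: 0.0
```

```bash
python3 - <<'E'
from h import *
s=r.snapshot("wrist"); save(s,"w1")
st=r.read_state();print(st["time"],st["tcp_pos"],st["tool_rot"])
print((-s["R"].T@s["t"]).round(3),s["R"].round(2).tolist(),s["fovy"])
for c in C: print(c,top(s,f"lid_{c}_center"),[x["at"] for x in r.place_of(s,f"lid_{c}_center")])
print(top(s,"pot_blue_mouth"),top(s,"pot_red_mouth"))
E
```

```text
4.2667 [ 0.44535878 -0.00538814  0.19053125] [-9.23222985e-03 -3.14044966e+00  1.44636421e-03]
[ 0.376 -0.008  0.333] [[0.01, 1.0, -0.0], [0.96, -0.01, 0.27], [0.27, -0.01, -0.96]] 61.92672931092971
green [ 0.449  -0.004   0.0736  0.035   0.8   ] [[0.4509, -0.0038, 0.0605], [0.4441, -0.2079, 0.056]]
blue [ 0.4476 -0.0028  0.0556  0.046   0.97  ] []
yellow [ 0.4468 -0.0023  0.0381  0.0567  0.86  ] []
red [ 0.4466 -0.0011  0.0199  0.0676  0.83  ] []
[ 0.6145 -0.0937  0.0564  0.0365  0.58  ] [0.619  0.0818 0.059  0.0337 0.93  ]
```

View pics/w1.png

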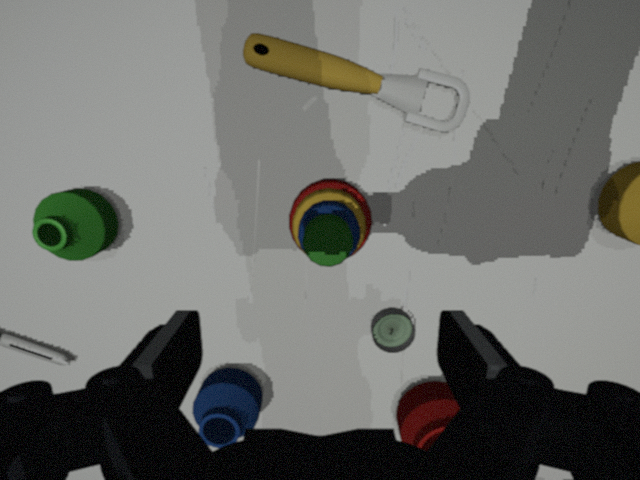

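Emit:
servo_tool --motion '[0.085,-0.0018,0.0007,0.03,0,0,0,0.085,-0.0018,0.0007,0.03,0,0,0,0.085,0,0,0.03,0,0,0,0.085,0,0,0.03,0,0,0,0.085,0,0,0.014,0,0,0]'

```text
time: 5.18
tcp_pos: [0.4465, 0.0001, 0.0545]
tool_rot: [0.003, -3.138, -0.0]
ft_force: [-0.6, 0.4, 0.4]
opening: 0.998
grasp_force: 0.0
```

Emit:
servo_tool --motion '[0.06,0,0,0,0,0,0,0.06,0,0,0,0,0,0,0.06,0,0,0,0,0,0,0.06,0,0,0,0,0,0,0.06,0,0,0,0,0,0]'

```text
time: 5.6
tcp_pos: [0.4498, -0.0002, 0.0586]
tool_rot: [-0.002, 3.139, 0.0]
ft_force: [0.3, 0.8, -0.1]
opening: 0.704
grasp_force: 0.0
```

```bash
python3 - <<'E'
from h import *
s=r.snapshot("wrist"); save(s,"w2")
st=r.read_state();print(st["time"],st["tcp_pos"],st["tool_rot"],st["ft_force"],st["opening"])
p=cloud(s,s["z_map"]>0);m=s["image"].reshape(-1,3)[(s["z_map"]>0).ravel()].max(1)<70
d=np.abs(p[:,0]-st["tcp_pos"][0])<.02
a=np.abs(p[:,1]-st["tcp_pos"][1]);k=d&(a>.02)&(a<.06)&(p[:,2]>.04)&(p[:,2]<.15)&m
print(np.percentile(p[k,2],[0,.5,2,10,50]),len(p[k]))
E
```

```text
5.65 [ 4.49623456e-01 -1.98214816e-04  5.85052250e-02] [-1.88320303e-03  3.13901506e+00  2.22866422e-05] [ 0.48530267 -0.25867517  0.43722658] 0.7007234570853357
[0.04008848 0.05434181 0.07176788 0.09228823 0.12141917] 44080
```

View pics/w2.png

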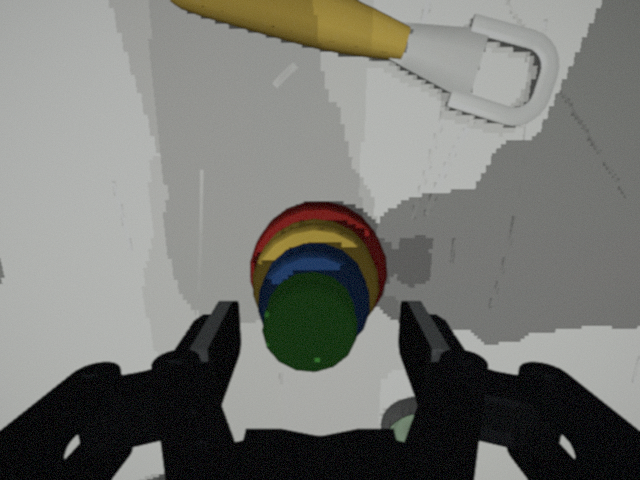

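Emit:
servo_tool --motion '[0.06,0,-0.004,0.003,0,0,0,0.06,0,0,0,0,0,0,0.06,0,0,0,0,0,0,0.02,0,0,0,0,0,0,0.02,0,0,0,0,0,0]'

```text
time: 6.07
tcp_pos: [0.4485, -0.0042, 0.0543]
tool_rot: [0.002, -3.142, -0.0]
ft_force: [-0.2, -0.1, -0.0]
opening: 0.43
grasp_force: 0.0
```

Emit:
servo_tool --motion '[0.02,0,0,0,0,0,0,0.02,0,0,0,0,0,0,0.02,0,0,0,0,0,0,0.02,0,0,0,0,0,0,0.02,0,0,0,0,0,0]'

```text
time: 6.48
tcp_pos: [0.4486, -0.0042, 0.0546]
tool_rot: [0.002, -3.142, 0.0]
ft_force: [-1.7, -1.1, 5.2]
opening: 0.386
grasp_force: 59.1
```

Emit:
servo_tool --motion '[0.02,0,0,-0.008,0,0,0,0.02,0,0,-0.012,0,0,0,0.02,0,-0.01,-0.01,0,0,0,0.02,0.0005,-0.02,-0.01,0,0,0,0.02,0.0005,-0.03,0,0,0,0]'

```text
time: 6.9
tcp_pos: [0.4494, -0.0623, 0.0964]
tool_rot: [-0.01, 3.138, 0.002]
ft_force: [1.1, -0.6, 0.1]
opening: 0.381
grasp_force: 59.6
```

Emit:
servo_tool --motion '[0.02,0.0005,-0.035,0,0,0,0,0.02,0.0005,-0.035,0,0,0,0,0.02,0.0005,-0.035,0,0,0,0,0.02,0,-0.025,0,0,0,0,0.02,0,-0.01,0,0,0,0]'

```text
time: 7.32
tcp_pos: [0.4459, -0.209, 0.0949]
tool_rot: [0.006, 3.141, -0.003]
ft_force: [0.3, 0.1, -0.3]
opening: 0.386
grasp_force: 59.6
```

Emit:
servo_tool --motion '[0.02,0,0,0,0,0,0,0.02,0,0,0,0,0,0,0.02,0,0,0.015,0,0,0,0.02,0,0,0.01,0,0,0,0.02,0,0,0,0,0,0]'

```text
time: 7.73
tcp_pos: [0.4449, -0.2013, 0.0674]
tool_rot: [0.007, -3.138, -0.004]
ft_force: [0.2, 0.8, 1.2]
opening: 0.383
grasp_force: 59.6
```

```bash
python3 - <<'E'
from h import *
s=r.snapshot("wrist"); save(s,"w3")
st=r.read_state();print(st["time"],st["tcp_pos"],st["tool_rot"],st["ft_force"],st["opening"])
print(top(s,"lid_green_center"),top(s,"pot_green_mouth"))
s=r.snapshot("side");print(top(s,"lid_green_center"),top(s,"pot_green_mouth"),[x["at"] for x in r.place_of(s,"pot_green_mouth")])
E
```

```text
7.7833 [ 0.44530849 -0.20179475  0.06815695] [ 0.0062986  -3.13852287 -0.00314908] [-0.12777721 -0.74377644 -1.42718286] 0.38528857668292615
[ 0.4455 -0.2013  0.0862  0.0356  0.68  ] [ 0.4432 -0.2048  0.0465  0.0327  0.98  ]
None [ 0.4469 -0.2034  0.0531  0.028   0.7   ] [[0.4485, -0.2068, 0.0558]]
```

View pics/w3.png

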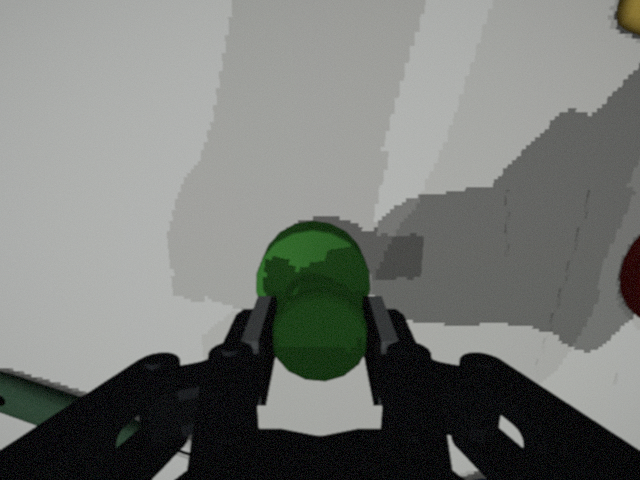

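Emit:
servo_tool --motion '[0.02,-0.001,-0.0025,0.004,0,0,0,0.02,0,0,0.004,0,0,0,0.02,0,0,0.004,0,0,0,0.02,0,0,0,0,0,0,0.02,0,0,0,0,0,0]'

```text
time: 8.5
tcp_pos: [0.4468, -0.2066, 0.0568]
tool_rot: [0.002, -3.14, -0.001]
ft_force: [0.8, 0.2, -0.6]
opening: 0.38
grasp_force: 59.6
```

Emit:
servo_tool --motion '[0.02,0,0,0.001,0,0,0,0.02,0,0,0.001,0,0,0,0.02,0,0,0,0,0,0,0.02,0,0,0,0,0,0,0.02,0,0,0,0,0,0]'

```text
time: 8.92
tcp_pos: [0.4473, -0.2067, 0.0553]
tool_rot: [-0.002, 3.142, 0.0]
ft_force: [-0.4, -0.6, -0.3]
opening: 0.385
grasp_force: 59.6
```

Emit:
servo_tool --motion '[0.02,0,0,0.001,0,0,0,0.02,0,0,0.001,0,0,0,0.02,0,0,0,0,0,0,0.02,0,0,0,0,0,0,0.02,0,0,0,0,0,0]'

```text
time: 9.33
tcp_pos: [0.4477, -0.2069, 0.0546]
tool_rot: [-0.002, 3.141, -0.001]
ft_force: [-3.6, 1.4, 12.7]
opening: 0.386
grasp_force: 61.1
```

Emit:
servo_tool --motion '[0.045,0,0,-0.0005,0,0,0,0.055,0,0,0,0,0,0,0.055,0,0,0,0,0,0,0.055,0,0,-0.01,0,0,0,0.055,0,0,-0.02,0,0,0]'

```text
time: 9.75
tcp_pos: [0.4453, -0.2059, 0.0824]
tool_rot: [0.002, -3.137, -0.003]
ft_force: [1.0, 0.2, 0.3]
opening: 0.645
grasp_force: 0.0
```

Emit:
servo_tool --motion '[0.055,0,0,-0.02,0,0,0,0.065,0,0.01,-0.02,0,0,0,0.065,0,0.02,0,0,0,0,0.065,0,0.03,0,0,0,0,0.065,0,0.035,0,0,0,0]'

```text
time: 10.17
tcp_pos: [0.4476, -0.1125, 0.125]
tool_rot: [0.004, 3.14, -0.002]
ft_force: [0.1, 0.2, 0.2]
opening: 0.76
grasp_force: 0.0
```

Emit:
servo_tool --motion '[0.065,0,0.035,0,0,0,0,0.065,0,0.035,0,0,0,0,0.065,0,0.025,0,0,0,0,0.065,0,0.01,0,0,0,0,0.065,0,0,0,0,0,0]'

```text
time: 10.58
tcp_pos: [0.4472, -0.004, 0.1243]
tool_rot: [-0.01, 3.141, 0.001]
ft_force: [-0.2, -0.1, -1.4]
opening: 0.761
grasp_force: 0.0
```

```bash
python3 - <<'E'
from h import *
s=r.snapshot("wrist"); save(s,"w4")
st=r.read_state();print(st["time"],st["tcp_pos"],st["tool_rot"],st["ft_force"],st["opening"])
for q in ["lid_green_center","lid_blue_center","lid_yellow_center","lid_red_center"]: print(top(s,q))
s=r.snapshot("side");print(top(s,"lid_green_center"),top(s,"pot_green_mouth"))
s=r.snapshot("scene");print(top(s,"lid_green_center"),top(s,"pot_green_mouth"));save(s,"s4")
E
```

```text
10.6333 [ 0.44721033 -0.00623556  0.12416095] [-5.87954855e-03  3.14125734e+00 -2.85441980e-04] [ 0.27016318 -0.18809552 -1.31535736] 0.7600053901737801
None
[ 0.4476 -0.003   0.0556  0.046   0.55  ]
[ 0.4468 -0.0023  0.0376  0.0569  0.71  ]
[ 0.4471 -0.001   0.0197  0.0679  0.68  ]
None [ 0.4479 -0.2013  0.0412  0.0444  0.6   ]
[ 0.4475 -0.2083  0.0729  0.035   0.59  ] [ 0.4455 -0.2055  0.0455  0.036   0.95  ]
```

View pics/s4.png

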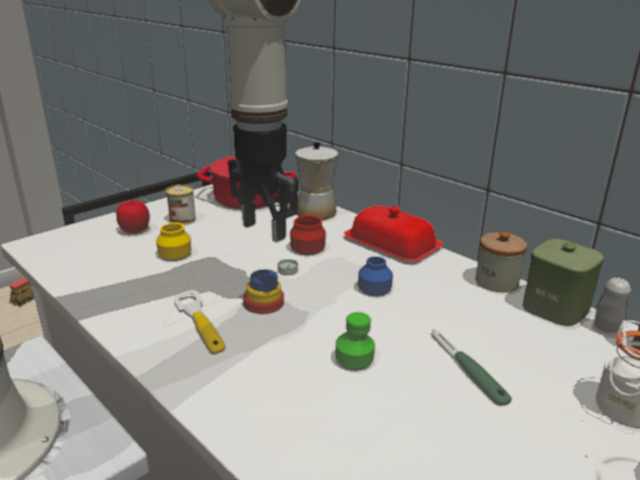

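Emit:
servo_tool --motion '[0.065,0,0.002,0.03,0,0,0,0.065,0,0,0.03,0,0,0,0.065,0,0,0.017,0,0,0,0.065,0,0,0.01,0,0,0,0.065,0,0,0,0,0,0]'

```text
time: 11.55
tcp_pos: [0.4454, -0.0048, 0.035]
tool_rot: [0.002, -3.138, -0.0]
ft_force: [0.3, -0.5, 0.5]
opening: 0.763
grasp_force: 0.0
```

Emit:
servo_tool --motion '[0.065,0,0,0,0,0,0,0.03,0,0,0,0,0,0,0.03,0,0,0,0,0,0,0.03,0,0,0,0,0,0,0.03,0,0,0,0,0,0]'

```text
time: 11.97
tcp_pos: [0.4483, -0.0047, 0.0384]
tool_rot: [-0.002, 3.139, -0.0]
ft_force: [-1.1, 0.4, 4.0]
opening: 0.51
grasp_force: 60.2
```

Emit:
servo_tool --motion '[0.03,0,0,0,0,0,0,0.03,0,0,0,0,0,0,0.03,0,0,0,0,0,0,0.03,0,0,0,0,0,0,0.03,0,0,0,0,0,0]'

```text
time: 12.38
tcp_pos: [0.4482, -0.0047, 0.0384]
tool_rot: [-0.002, 3.139, -0.0]
ft_force: [-0.7, 0.1, 6.0]
opening: 0.511
grasp_force: 60.2
```

Emit:
servo_tool --motion '[0.03,0,0,-0.008,0,0,0,0.03,0,0,-0.016,0,0,0,0.03,-0.007,-0.004,-0.018,0,0,0,0.03,-0.015,-0.008,-0.018,0,0,0,0.03,-0.025,-0.014,0,0,0,0]'

```text
time: 12.8
tcp_pos: [0.4952, -0.0295, 0.1011]
tool_rot: [-0.006, 3.137, 0.001]
ft_force: [1.2, 0.7, -0.9]
opening: 0.51
grasp_force: 61.0
```

Emit:
servo_tool --motion '[0.03,-0.03,-0.016,0,0,0,0,0.03,-0.03,-0.016,0,0,0,0,0.03,-0.03,-0.016,0,0,0,0,0.03,-0.02,-0.01,0,0,0,0,0.03,-0.01,-0.006,0,0,0,0]'

```text
time: 13.22
tcp_pos: [0.6176, -0.0969, 0.0986]
tool_rot: [0.001, 3.137, -0.002]
ft_force: [-0.1, 0.3, -1.6]
opening: 0.509
grasp_force: 61.0
```

Emit:
servo_tool --motion '[0.03,0,0,0,0,0,0,0.03,0,0,0.012,0,0,0,0.03,0,0,0.012,0,0,0,0.03,0,0,0.01,0,0,0,0.03,0,0,0,0,0,0]'

```text
time: 13.63
tcp_pos: [0.6107, -0.0933, 0.0595]
tool_rot: [0.004, -3.135, -0.002]
ft_force: [-0.9, 0.9, -0.7]
opening: 0.511
grasp_force: 61.1
```

```bash
python3 - <<'E'
from h import *
s=r.snapshot("wrist"); save(s,"w5")
st=r.read_state();print(st["time"],st["tcp_pos"],st["tool_rot"],st["ft_force"],st["opening"])
print(top(s,"lid_blue_center"),top(s,"pot_blue_mouth"))
s=r.snapshot("scene");print(top(s,"lid_blue_center"),top(s,"pot_blue_mouth"),[x["at"] for x in r.place_of(s,"pot_blue_mouth")])
E
```

```text
13.6833 [ 0.61162746 -0.09353552  0.06060779] [ 3.35747471e-03 -3.13689342e+00 -1.32171943e-03] [-0.47062382 -0.3111046  -0.12314724] 0.5107641024360221
[ 0.6105 -0.0938  0.0765  0.0464  0.74  ] [ 0.6102 -0.0947  0.0412  0.0518  0.78  ]
[ 0.6119 -0.0964  0.0787  0.0455  0.69  ] [ 0.6106 -0.098   0.0508  0.0354  0.63  ] [[0.6143, -0.0903, 0.0556], [0.6143, -0.093, 0.0708]]
```

View pics/w5.png

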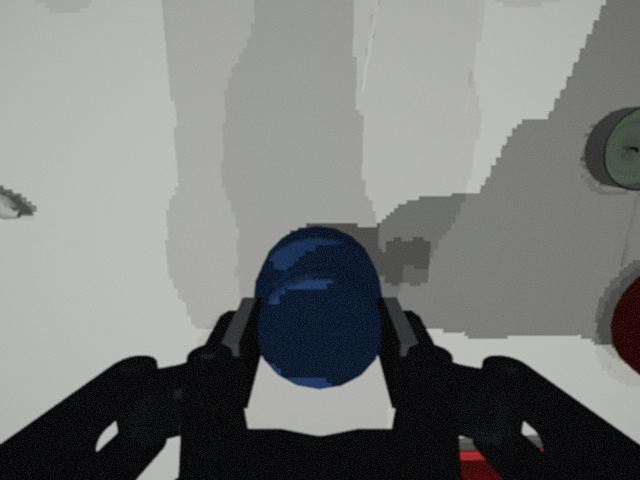

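Emit:
servo_tool --motion '[0.03,-0.001,0,0.002,0,0,0,0.03,0,0,0.001,0,0,0,0.03,0,0,0,0,0,0,0.03,0,0,0,0,0,0,0.03,0,0,0,0,0,0]'

```text
time: 14.4
tcp_pos: [0.6151, -0.0945, 0.0598]
tool_rot: [0.002, -3.142, -0.0]
ft_force: [-0.1, 0.4, -0.7]
opening: 0.507
grasp_force: 61.1
```

Emit:
servo_tool --motion '[0.03,0,0,0.001,0,0,0,0.03,0,0,0.001,0,0,0,0.03,0,0,0,0,0,0,0.03,0,0,0,0,0,0,0.03,0,0,0,0,0,0]'

```text
time: 14.82
tcp_pos: [0.6153, -0.0945, 0.0585]
tool_rot: [-0.002, 3.141, -0.0]
ft_force: [-1.7, 0.6, 4.6]
opening: 0.513
grasp_force: 61.8
```

Emit:
servo_tool --motion '[0.055,0,0,0,0,0,0,0.062,0,0,0,0,0,0,0.062,0,0,0,0,0,0,0.062,0,0,-0.01,0,0,0,0.065,0,0,-0.02,0,0,0]'

```text
time: 15.23
tcp_pos: [0.6128, -0.0942, 0.0858]
tool_rot: [0.002, -3.136, -0.001]
ft_force: [1.6, -0.1, -0.0]
opening: 0.756
grasp_force: 0.0
```

Emit:
servo_tool --motion '[0.075,0.008,0.0045,-0.02,0,0,0,0.075,0.02,0.011,-0.012,0,0,0,0.075,0.03,0.016,0,0,0,0,0.075,0.03,0.016,0,0,0,0,0.075,0.03,0.017,0,0,0,0]'

```text
time: 15.65
tcp_pos: [0.4963, -0.0299, 0.1207]
tool_rot: [-0.001, 3.14, -0.0]
ft_force: [0.1, 0.5, 0.4]
opening: 0.877
grasp_force: 0.0
```

Emit:
servo_tool --motion '[0.075,0.03,0.017,0,0,0,0,0.075,0.015,0.008,0,0,0,0,0.075,0.005,0.003,0,0,0,0,0.075,0,0,0,0,0,0,0.075,0,0,0,0,0,0]'

```text
time: 16.07
tcp_pos: [0.4486, -0.0025, 0.1206]
tool_rot: [-0.002, 3.139, -0.0]
ft_force: [-0.3, -1.0, -0.1]
opening: 0.875
grasp_force: 0.0
```

```bash
python3 - <<'E'
from h import *
s=r.snapshot("wrist"); save(s,"w6")
st=r.read_state();print(st["time"],st["tcp_pos"],st["tool_rot"],st["ft_force"],st["opening"])
for q in ["lid_yellow_center","lid_red_center"]: print(top(s,q))
for n in ["side","scene"]:
  s=r.snapshot(n);print(top(s,"lid_blue_center"),top(s,"pot_blue_mouth"),top(s,"pot_yellow_mouth"));save(s,n+"6")
E
```

```text
16.1167 [ 0.44891795 -0.0028023   0.12047209] [-7.05097442e-04  3.13924656e+00 -2.48476212e-04] [-0.36735884 -0.20866681 -0.7936835 ] 0.8785781125880266
[ 0.4472 -0.0024  0.0376  0.0573  0.63  ]
[ 0.4469 -0.0012  0.0196  0.0677  0.75  ]
[ 0.6157 -0.0941  0.0751  0.0467  0.91  ] [ 0.6141 -0.0913  0.0491  0.0384  0.94  ] None
[ 0.613  -0.0969  0.0748  0.0456  0.95  ] [ 0.6126 -0.0976  0.0475  0.0404  0.63  ] [0.4311 0.2478 0.0571 0.0488 0.78  ]
```

View pics/scene6.png

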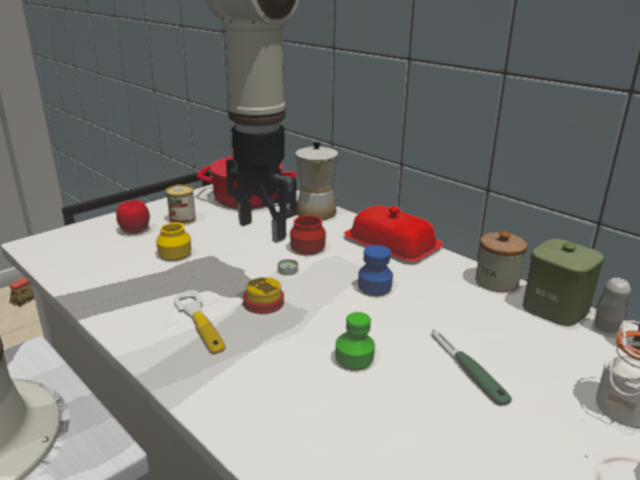

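Emit:
servo_tool --motion '[0.075,0.0015,0,0.03,0,0,0,0.075,0,0,0.03,0,0,0,0.075,0,0,0.025,0,0,0,0.075,0,0,0.013,0,0,0,0.075,0,0,0.005,0,0,0]'

```text
time: 17.03
tcp_pos: [0.4437, -0.0022, 0.0147]
tool_rot: [0.002, -3.138, -0.0]
ft_force: [0.8, -0.1, -0.5]
opening: 0.875
grasp_force: 0.0
```

Emit:
servo_tool --motion '[0.075,0,0,0,0,0,0,0.075,0,0,0,0,0,0,0.04,0,0,0,0,0,0,0.04,0,0,0,0,0,0,0.04,0,0,0,0,0,0]'

```text
time: 17.45
tcp_pos: [0.4467, -0.0022, 0.0184]
tool_rot: [-0.002, 3.139, -0.0]
ft_force: [-2.6, 0.2, 7.4]
opening: 0.644
grasp_force: 61.6
```

Emit:
servo_tool --motion '[0.04,0,0,0,0,0,0,0.04,0,0,0,0,0,0,0.04,0,0,0,0,0,0,0.04,0,0,0,0,0,0,0.04,0,0,0,0,0,0]'

```text
time: 17.87
tcp_pos: [0.4467, -0.0022, 0.0184]
tool_rot: [-0.002, 3.139, -0.0]
ft_force: [-0.8, -0.1, 7.4]
opening: 0.639
grasp_force: 61.6
```

Emit:
servo_tool --motion '[0.04,0,0,-0.008,0,0,0,0.04,0,0,-0.018,0,0,0,0.04,0,0,-0.024,0,0,0,0.04,0,0.012,-0.02,0,0,0,0.04,0.0015,0.024,-0.01,0,0,0]'

```text
time: 18.28
tcp_pos: [0.446, 0.0315, 0.1001]
tool_rot: [0.006, 3.137, -0.002]
ft_force: [1.0, 0.0, -0.9]
opening: 0.645
grasp_force: 63.4
```

Emit:
servo_tool --motion '[0.04,0.0025,0.035,0,0,0,0,0.04,0.0025,0.035,0,0,0,0,0.04,0.0025,0.035,0,0,0,0,0.04,0.0025,0.035,0,0,0,0,0.04,0.003,0.035,0,0,0,0]'

```text
time: 18.7
tcp_pos: [0.431, 0.2104, 0.0982]
tool_rot: [-0.001, 3.14, 0.001]
ft_force: [0.5, 0.8, -0.7]
opening: 0.64
grasp_force: 63.4
```

Emit:
servo_tool --motion '[0.04,0,0.025,0,0,0,0,0.04,0,0.012,0,0,0,0,0.04,0,0.003,0,0,0,0,0.04,0,0,0.012,0,0,0,0.04,0,0,0.012,0,0,0]'

```text
time: 19.12
tcp_pos: [0.4319, 0.2474, 0.0735]
tool_rot: [0.0, 3.14, -0.0]
ft_force: [0.7, -0.7, -1.0]
opening: 0.642
grasp_force: 63.4
```

Emit:
servo_tool --motion '[0.04,0,0,0.006,0,0,0,0.04,0,0,0,0,0,0,0.04,0,0,0,0,0,0,0.04,0,0,0,0,0,0,0.04,0,0,0,0,0,0]'

```text
time: 19.53
tcp_pos: [0.4314, 0.2486, 0.0675]
tool_rot: [-0.001, 3.141, 0.001]
ft_force: [-0.1, -0.4, -0.7]
opening: 0.64
grasp_force: 63.4
```

```bash
python3 - <<'E'
from h import *
s=r.snapshot("wrist"); save(s,"w7")
st=r.read_state();print(st["time"],st["tcp_pos"],st["tool_rot"],st["ft_force"],st["opening"])
print(top(s,"lid_yellow_center"),top(s,"pot_yellow_mouth"))
s=r.snapshot("side");print(top(s,"lid_yellow_center"),top(s,"pot_yellow_mouth"),[x["at"] for x in r.place_of(s,"pot_yellow_mouth")])
save(s,"side7")
E
```

```text
19.5833 [0.43128421 0.2486935  0.06742071] [-1.10663744e-03  3.14064432e+00  7.20353959e-04] [ 0.14488178 -0.38976033 -0.1227781 ] 0.6400283065745394
[0.4317 0.2482 0.0864 0.0576 0.81  ] [0.4211 0.2511 0.0469 0.049  0.8   ]
[0.4329 0.2533 0.0859 0.0606 0.91  ] [0.4326 0.2535 0.0571 0.0432 0.77  ] [[0.4341, 0.2508, 0.054]]
```

View pics/side7.png

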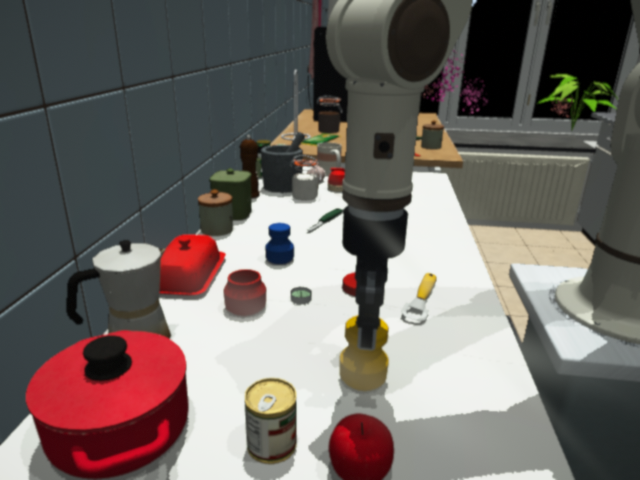

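Emit:
servo_tool --motion '[0.04,-0.001,0.0005,0.003,0,0,0,0.04,0,0,0.003,0,0,0,0.04,0,0,0.001,0,0,0,0.04,0,0,0,0,0,0,0.04,0,0,0,0,0,0]'

```text
time: 20.3
tcp_pos: [0.4315, 0.2492, 0.0595]
tool_rot: [0.002, -3.141, 0.0]
ft_force: [-0.3, -0.5, -0.1]
opening: 0.64
grasp_force: 63.4
```

Emit:
servo_tool --motion '[0.04,0,0,0.001,0,0,0,0.04,0,0,0,0,0,0,0.04,0,0,0,0,0,0,0.04,0,0,0,0,0,0,0.04,0,0,0,0,0,0]'

```text
time: 20.72
tcp_pos: [0.4318, 0.2493, 0.0589]
tool_rot: [-0.002, 3.141, 0.0]
ft_force: [-0.5, 0.8, -1.4]
opening: 0.643
grasp_force: 63.4
```

Emit:
servo_tool --motion '[0.04,0,0,0.001,0,0,0,0.04,0,0,0,0,0,0,0.04,0,0,0,0,0,0,0.04,0,0,0,0,0,0,0.04,0,0,0,0,0,0]'

```text
time: 21.13
tcp_pos: [0.4319, 0.2494, 0.0585]
tool_rot: [-0.002, 3.141, 0.0]
ft_force: [-2.1, -1.8, 5.9]
opening: 0.643
grasp_force: 64.5
```

Contact; release, rise and return over the red lid.

Emit:
servo_tool --motion '[0.065,0,0,0,0,0,0,0.072,0,0,0,0,0,0,0.072,0,0,0,0,0,0,0.072,0,0,-0.01,0,0,0,0.072,0,0,-0.02,0,0,0]'

```text
time: 21.55
tcp_pos: [0.43, 0.2482, 0.0865]
tool_rot: [0.002, -3.137, 0.004]
ft_force: [-0.5, -0.0, 0.2]
opening: 0.843
grasp_force: 0.0
```

Emit:
servo_tool --motion '[0.085,0,-0.01,-0.02,0,0,0,0.085,-0.0025,-0.02,-0.012,0,0,0,0.085,-0.0025,-0.035,0,0,0,0,0.085,-0.0025,-0.035,0,0,0,0,0.085,-0.0025,-0.035,0,0,0,0]'

```text
time: 21.97
tcp_pos: [0.4422, 0.1133, 0.1209]
tool_rot: [-0.004, 3.14, 0.001]
ft_force: [-0.0, -0.5, -0.4]
opening: 0.997
grasp_force: 0.0
```

Emit:
servo_tool --motion '[0.085,-0.0025,-0.035,0,0,0,0,0.085,-0.0025,-0.035,0,0,0,0,0.085,0,-0.025,0,0,0,0,0.085,0,-0.014,0,0,0,0,0.085,0,-0.006,0,0,0,0]'

```text
time: 22.38
tcp_pos: [0.4471, -0.0036, 0.1204]
tool_rot: [0.005, 3.141, -0.001]
ft_force: [0.7, -0.6, -0.3]
opening: 0.997
grasp_force: 0.0
```

Emit:
servo_tool --motion '[0.085,0,0,0,0,0,0,0.085,0,0,0,0,0,0,0.085,0,0,0,0,0,0,0.085,0,0,0,0,0,0,0.085,0,0,0,0,0,0]'

```text
time: 22.8
tcp_pos: [0.4471, 0.0006, 0.1198]
tool_rot: [0.006, -3.142, -0.001]
ft_force: [1.0, -0.5, 0.4]
opening: 0.996
grasp_force: 0.0
```

```bash
python3 - <<'E'
from h import *
s=r.snapshot("wrist"); save(s,"w8")
st=r.read_state();print(st["time"],st["tcp_pos"],st["tool_rot"],st["ft_force"],st["opening"])
print(top(s,"lid_red_center"))
for n in ["side","scene"]:
  s=r.snapshot(n);print(top(s,"lid_yellow_center"),top(s,"pot_yellow_mouth"),top(s,"pot_red_mouth"));save(s,n+"8")
E
```

```text
22.85 [4.47073535e-01 3.32505330e-04 1.19767764e-01] [ 4.94344469e-03 -3.14151288e+00 -4.27405279e-04] [-1.04381051  0.97433333  0.06802351] 0.9981555173828083
[ 0.4471 -0.0011  0.0197  0.0682  0.85  ]
[0.4321 0.2492 0.0773 0.0589 0.81  ] [0.433  0.2523 0.0501 0.0479 0.59  ] [0.6364 0.0973 0.0598 0.0591 0.89  ]
[0.4324 0.2472 0.077  0.0604 0.66  ] [0.4281 0.243  0.0503 0.0443 0.67  ] [0.6356 0.0939 0.0592 0.0608 0.77  ]
```

View pics/side8.png

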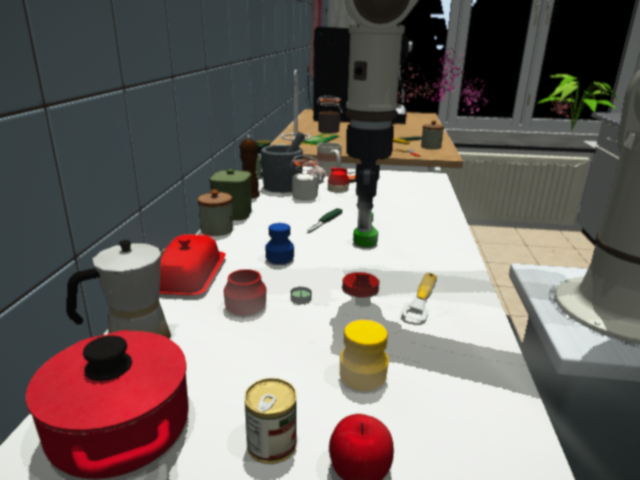

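Emit:
servo_tool --motion '[0.085,0,-0.001,0.03,0,0,0,0.085,0,0,0.03,0,0,0,0.085,0,0,0.03,0,0,0,0.085,0,0,0.02,0,0,0,0.085,0,0,0.008,0,0,0]'

```text
time: 23.72
tcp_pos: [0.4449, -0.0018, -0.0008]
tool_rot: [0.002, -3.137, 0.0]
ft_force: [-0.5, -0.1, 0.2]
opening: 0.994
grasp_force: 0.0
```

Emit:
servo_tool --motion '[0.085,0,0,0.002,0,0,0,0.085,0,0,0,0,0,0,0.05,0,0,0,0,0,0,0.05,0,0,0,0,0,0,0.05,0,0,0,0,0,0]'

```text
time: 24.13
tcp_pos: [0.4484, -0.0016, 0.0016]
tool_rot: [-0.002, 3.139, 0.0]
ft_force: [-0.6, 0.0, 6.2]
opening: 0.768
grasp_force: 64.5
```

Emit:
servo_tool --motion '[0.05,0,0,0,0,0,0,0.05,0,0,0,0,0,0,0.05,0,0,0,0,0,0,0.05,0,0,0,0,0,0,0.05,0,0,0,0,0,0]'

```text
time: 24.55
tcp_pos: [0.4484, -0.0017, 0.0016]
tool_rot: [-0.002, 3.139, 0.0]
ft_force: [-1.1, -0.5, 6.2]
opening: 0.765
grasp_force: 64.6
```

Emit:
servo_tool --motion '[0.05,0,0,-0.01,0,0,0,0.05,0,0,-0.022,0,0,0,0.05,0,0,-0.03,0,0,0,0.05,-0.01,0.005,-0.03,0,0,0,0.05,-0.02,0.01,-0.018,0,0,0]'

```text
time: 24.97
tcp_pos: [0.4763, 0.012, 0.1137]
tool_rot: [0.002, 3.14, -0.001]
ft_force: [1.0, -0.6, -0.4]
opening: 0.766
grasp_force: 66.9
```

Emit:
servo_tool --motion '[0.05,-0.03,0.016,0,0,0,0,0.05,-0.03,0.016,0,0,0,0,0.05,-0.03,0.016,0,0,0,0,0.05,-0.03,0.015,0,0,0,0,0.05,-0.025,0.012,0,0,0,0]'

```text
time: 25.38
tcp_pos: [0.6243, 0.0902, 0.112]
tool_rot: [-0.003, 3.139, 0.002]
ft_force: [0.6, 0.4, -0.1]
opening: 0.768
grasp_force: 66.9
```

Emit:
servo_tool --motion '[0.05,-0.0135,0.007,0,0,0,0,0.05,0,0,0.01,0,0,0,0.05,0,0,0.015,0,0,0,0.05,0,0,0.012,0,0,0,0.05,0,0,0.005,0,0,0]'

```text
time: 25.8
tcp_pos: [0.633, 0.0944, 0.066]
tool_rot: [0.001, -3.138, 0.002]
ft_force: [0.1, -0.2, -1.0]
opening: 0.765
grasp_force: 66.9
```

Emit:
servo_tool --motion '[0.05,0,0,0,0,0,0,0.05,0,0,0,0,0,0,0.05,0,0,0,0,0,0,0.05,0,0,0,0,0,0,0.05,0,0,0,0,0,0]'

```text
time: 26.22
tcp_pos: [0.636, 0.0955, 0.0686]
tool_rot: [-0.002, 3.14, 0.0]
ft_force: [0.2, -0.5, -0.5]
opening: 0.767
grasp_force: 66.9
```

```bash
python3 - <<'E'
from h import *
s=r.snapshot("wrist"); save(s,"w9")
st=r.read_state();print(st["time"],st["tcp_pos"],st["tool_rot"],st["ft_force"],st["opening"])
print(top(s,"lid_red_center"),top(s,"pot_red_mouth"))
for n in ["side","scene"]:
  s=r.snapshot(n);print(top(s,"lid_red_center"),top(s,"pot_red_mouth"));save(s,n+"9")
E
```

```text
26.2667 [0.6358907  0.09555442 0.06852366] [-1.82306980e-03  3.14047569e+00  3.30898838e-04] [0.06445163 0.61027695 0.11794611] 0.7636404263639867
[0.6345 0.0952 0.0865 0.0684 0.64  ] [0.6192 0.0988 0.0468 0.0564 0.6   ]
[0.6323 0.0975 0.0857 0.0717 0.62  ] [0.6347 0.1029 0.0585 0.0539 0.77  ]
[0.6324 0.0958 0.0851 0.0699 0.74  ] [0.6309 0.0896 0.0578 0.0542 0.64  ]
```

View pics/scene9.png

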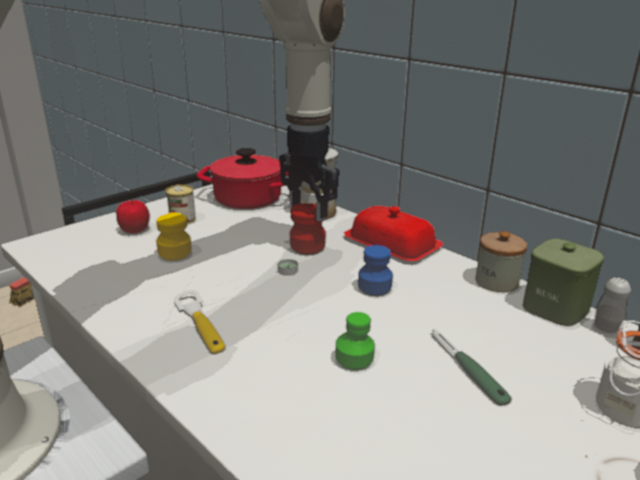

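The red lid (at about 306,215) hangs over the red pot (308,240). The other three sit on their pots, so I lower it.

Emit:
servo_tool --motion '[0.05,0,0,0.003,0,0,0,0.05,0,0,0.002,0,0,0,0.05,0,0,0,0,0,0,0.05,0,0,0,0,0,0,0.05,0,0,0,0,0,0]'

```text
time: 27.08
tcp_pos: [0.6353, 0.0955, 0.0626]
tool_rot: [0.002, -3.141, 0.0]
ft_force: [0.4, 0.4, 0.4]
opening: 0.77
grasp_force: 66.9
```

Emit:
servo_tool --motion '[0.05,0,0,0.001,0,0,0,0.05,0,0,0,0,0,0,0.05,0,0,0,0,0,0,0.05,0,0,0,0,0,0,0.05,0,0,0,0,0,0]'

```text
time: 27.5
tcp_pos: [0.6354, 0.0955, 0.0618]
tool_rot: [-0.002, 3.142, 0.0]
ft_force: [-0.2, -0.2, -0.6]
opening: 0.766
grasp_force: 66.9
```

Emit:
servo_tool --motion '[0.05,0,0,0.001,0,0,0,0.05,0,0,0,0,0,0,0.05,0,0,0,0,0,0,0.05,0,0,0,0,0,0,0.05,0,0,0,0,0,0]'

```text
time: 27.92
tcp_pos: [0.6356, 0.0956, 0.0617]
tool_rot: [-0.002, 3.141, 0.0]
ft_force: [-2.0, -0.4, 4.5]
opening: 0.764
grasp_force: 67.7
```

Emit:
servo_tool --motion '[0.075,0,0,0,0,0,0,0.085,0,0,0,0,0,0,0.085,0,0,0,0,0,0,0.085,0,0,0,0,0,0,0.085,0,0,-0.01,0,0,0]'

```text
time: 28.33
tcp_pos: [0.6337, 0.0952, 0.0689]
tool_rot: [0.002, -3.138, 0.001]
ft_force: [-0.5, -0.0, -0.0]
opening: 0.998
grasp_force: 0.0
```

Emit:
servo_tool --motion '[0.085,0,0,-0.02,0,0,0,0.085,0,0,-0.03,0,0,0,0.085,0.015,0,-0.03,0,0,0,0.085,0.03,0,-0.02,0,0,0,0.085,0.03,0,-0.01,0,0,0]'

```text
time: 28.75
tcp_pos: [0.5622, 0.0958, 0.1847]
tool_rot: [-0.001, 3.136, 0.002]
ft_force: [0.3, 0.4, 0.4]
opening: 0.997
grasp_force: 0.0
```

Emit:
servo_tool --motion '[0.085,0.03,0,0,0,0,0,0.085,0.02,0,0,0,0,0,0.085,0,0,0,0,0,0,0.085,0,0,0,0,0,0,0.085,0,0,0,0,0,0]'

```text
time: 29.17
tcp_pos: [0.5116, 0.0954, 0.1817]
tool_rot: [-0.002, 3.139, 0.0]
ft_force: [-0.1, 0.3, 0.2]
opening: 0.991
grasp_force: 0.0
```

```bash
python3 - <<'E'
from h import *
print(r.read_state()["time"])
for n in ["side","scene","wrist"]:
  s=r.snapshot(n);print(n,[(c,top(s,f"lid_{c}_center")) for c in C])
  if n=="scene": save(s,"end")
E
```

```text
29.1667
side [('green', array([0.4329, 0.2533, 0.0501, 0.048 , 0.59  ])), ('blue', array([ 0.6148, -0.092 ,  0.075 ,  0.0447,  0.69  ])), ('yellow', array([0.4326, 0.2491, 0.0774, 0.058 , 0.77  ])), ('red', array([0.6349, 0.0966, 0.0792, 0.0691, 0.92  ]))]
scene [('green', array([ 0.4482, -0.2085,  0.0729,  0.0369,  0.93  ])), ('blue', array([ 0.6133, -0.0954,  0.0749,  0.0491,  0.76  ])), ('yellow', array([0.4303, 0.2466, 0.077 , 0.0586, 0.58  ])), ('red', array([0.6322, 0.0948, 0.0788, 0.0731, 0.58  ]))]
wrist [('green', None), ('blue', array([ 0.6092, -0.0938,  0.0754,  0.0445,  0.71  ])), ('yellow', None), ('red', array([0.6336, 0.0952, 0.0794, 0.0683, 0.59  ]))]
```

View pics/end.png

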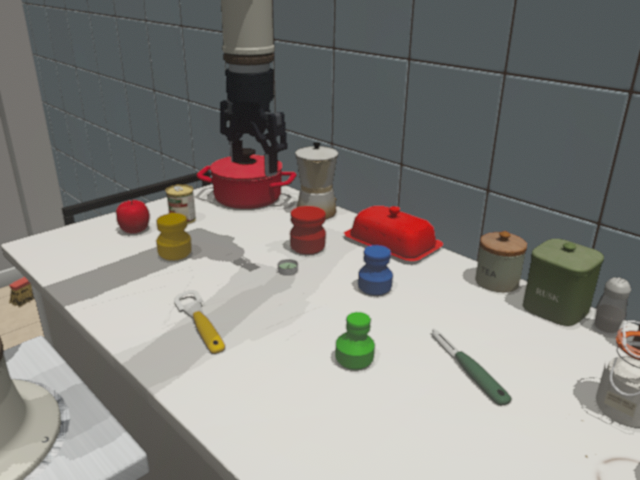

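All four lids sit flat on their pots: red (308,217), yellow (173,225), blue (377,257) and green (358,324). Their heights match, and the arm is clear.

```bash
python3 -c "
from bench import r
print(r.hand_in())"
```

```text
the job is handed in; nothing more can be done
None
```

All four lids were set down on the pots of their own colours in the order green, blue, yellow, red, with lids and pots matching within about 4 mm in the camera checks; I handed the job in at about 29 s, and no verdict came back.

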